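# Unhook the wide screw caddy from its keyhole stud

### The arm

A 6-joint arm with a two-finger parallel gripper is mounted at the origin on a cart in front of the work surface, level with it; the furniture and walls round the work are solid. World frame = base frame: x ahead of the robot, y to its left, z up, the work surface at z = 0. Lengths are in m, angles in degrees, forces in N, time in s.
With the tool pointing down it reaches from about 0.375 to 0.975 m from the base axis. Payload 3.8 kg.
Tool frame: the origin (TCP) lies between the finger pads; the fingertips stand 8 mm ahead of it and the grasp point (between the pads) lies 11 mm behind it (env.tip_extent is the distance from the TCP to the fingertips, in m); z points along the fingers, y is the line along which they close (so a half turn about z gives the same grasp; the last joint's range is limited). The gripper opens to 85 mm and grips with 20 to 120 N. Pads are 22 mm wide; open, the fingers measure 114 mm over their backs; the gripper's body (76 mm by 85 mm) begins 54 mm behind the grasp point. The pads swing forward as they close: fully open they stand 13 mm farther back than shut.
Start: joints at [-71.786, 15.12, 91.902, -0, 72.978, -2.114], TCP at [0.234, -0.633, 0.239] pointing down, gripper open.
Joint ranges: [-150.88, 150.88], [-54.13, 125.18], [17.81, 147.31], [-75.09, 255.09], [0, 152.58], [-146.25, 146.25]. Speed limits (degrees/s): [147.25, 147.25, 180, 180, 180, 180].

### API

Orientations are given as a 3x3 rotation matrix whose columns are the frame's x, y, z axes.
In Python, from bench import observe, vision, env gives the robot as it stands.
- The arm moves only by the shell command python3 -m inch 'ROWS' [FORCE]. ROWS is JSON, one flat list of numbers, 7 for each row, row after row: the shift along the world's x, y, z in m, then the turn, a rotation vector about the world's x, y, z in degrees, then the opening, from 0 (shut) to 1 (fully open). In form: [tx, ty, tz, rx, ry, rz, hand, tx, ty, tz, rx, ry, rz, hand, ...]. A call has 1 to 10 rows; each row shifts and turns the commanded pose from where the row before left it; what a row does not reach is not made up. A row lasts 1/10 s, in which the tool goes at most 50 mm and 8.59 degrees, less where a joint would pass 70% of its speed; a pose out of reach is approached as far as the arm can. A call with a gripper value outside its range is refused whole. The fingers move at their own pace and stop on an object; FORCE is the grip in N (left out, the last holds). Time passes only in rows, so rows that do not move let the fingers close. It gives the time, the measured TCP pose, the force, the opening and the grip force at its end, in the units of the state.
- observe(): the state, without advancing time (a new reading comes with each control period).
- vision.get_image(name): name is "side" or "top" or "wrist"; returns the picture (420x560x3 uint8, red, green, blue); there is no depth.
- vision.camera_model(name): a dict with "fx", "fy", "cx", "cy" (pixels), "extrinsics" (4x4, takes a point from world to camera coordinates); the wrist camera has in their place "hand_eye" (4x4, takes a point from camera to tool coordinates, whose origin is the TCP and whose axes are the flange's). Camera axes: x right, y up, looking along -z (the intrinsics and any distortion apply to the point x, -y, -z); pixel columns grow to the right and rows downward; lengths in m; the calibration is good to about 2 mm. A picture is of the moment at which its call begins: read the wrist's pose just before it. camera_model takes no time and is no camera call.
- env.sign_off(): hands the job in; it is judged then, once.
The state is a dict: "t": time; "qpos": joint angles; "dq": joint speeds; "effort": joint torques, N m; "position": TCP position; "ee_rot": TCP orientation; "wrist_force": force on the tool from outside, world axes, zero at the start; "ft_torque": the same for the moment, N m; "grip_width": finger opening in m; "grasp_force": force on a finger pad.
Only numpy, scipy, OpenCV 4.12 (cv2) and the standard library are available. Lean on these libraries where they do the work, as an engineer would, in place of code of your own. Each camera call takes 0.05 s, during which the arm holds its last target. There are 200 camera calls.

### The job

Take the wider of the two screw caddies off the hanging board: slide it straight up until the stud head sits in the wide end of its keyhole, then draw it off towards you. Set it down gently and upright in the middle of the white panel and let go; do not tip it on the way, and leave the narrow caddy hanging.

Things in the scene. Friction and masses are not known exactly. Their poses are not given: they have to be found in the camera images.
- wide_caddy_grip (a point): WIDE caddy: open metal tray 130 wide (y), 85 deep (x), 50 mm high, 0.3 kg. The point is on its middle grip, an upright wooden tab 14 thick (y), 44 long (x), 50 to 108 mm above the underside; the point is 88 above it. z up, +x towards the hanging board. Hangs by a rear plate with keyhole: lift it 33 mm (27 to 38) to the wide end, then draw it 15 mm or more along -x to clear the stud.
- narrow_caddy_grip (a point): The same point on the NARROW caddy, 76 mm wide, else alike; either may hang left or right, 200 mm apart. Both caddies' rear plates (5 thick, 60 wide, outer face 42.5 mm behind the point) rise 120 mm above the underside. Keyhole: wide end 32 mm across, centre 70 above the underside; 13 mm slot above it; the stud is 103 above the underside when hanging.
- hanging_board: Upright plywood board fixed to the table, 400 wide (y), 18 thick (x), 212 mm high. Origin on the table under the panel's middle; x points from front face (x = -9 mm) to back; its foot shows 11 mm in front. The caddies hang square to it on two steel studs at y = +100 and -100, z = 183 mm: shank 8 thick, 7 long, then a head 20 across, 4 thick.
- white_panel: White board 234 x 294 mm (x, y), 13 mm thick, lying loose and flat on the table with nothing on it. Origin at the centre of its underside.

How it is judged:
By the outcome, as a careful person would: the job done as asked, in the order asked, and still so for the second after the job is handed in, with the robot touching nothing.
It also fails if it takes over 45 s, if anything falls off the work surface, if the arm or the gripper's body presses on something with over 40 N, if the wrist force passes 120 N, or if a joint passes its speed limit or range.

## Working session

There is one attempt and no reset: what is moved stays moved. The work goes in short steps, Python scripts to look and compute and a shell command to move; the robot and the scene stay as the last step left them, time stands still between calls to the robot, and variables do not carry over. Pictures are saved under pics/ and viewed, at most 10 in all, crops included, and the job is handed in when it is done.

```bash
mkdir -p pics; ls; cat > h.py <<'E'
import numpy as np, cv2, json
from bench import observe, vision, env
def snap(cam,name):
    s=observe(); im=vision.get_image(cam); cv2.imwrite(f'pics/{name}.png',im[:,:,::-1]); return s,im
def cam(c,s=None):
    m=vision.camera_model(c)
    if c=='wrist':
        T=np.eye(4);T[:3,:3]=s['ee_rot'];T[:3,3]=s['position'];W=T@np.array(m['hand_eye'])
    else: W=np.linalg.inv(np.array(m['extrinsics']))
    return m,W
def ray(c,uv,s=None):
    m,W=cam(c,s); K=np.array([[m['fx'],0,m['cx']],[0,m['fy'],m['cy']],[0,0,1.]])
    d=np.array(m.get('distortion',m.get('dist',[0,0,0,0,0])),float)
    p=cv2.undistortPoints(np.array([[uv]],float),K,d)[0,0]
    v=W[:3,:3]@np.array([p[0],-p[1],-1]); return W[:3,3],v/np.linalg.norm(v)
def onplane(c,uv,z,s=None,ax=2):
    o,v=ray(c,uv,s); return o+v*(z-o[ax])/v[ax]
def two(a,b):
    (o1,v1),(o2,v2)=a,b
    t=np.linalg.lstsq(np.c_[v1,-v2],o2-o1,rcond=None)[0]
    p,q=o1+t[0]*v1,o2+t[1]*v2; return (p+q)/2,np.linalg.norm(p-q)
E
python3 - <<'E'
from h import *
np.set_printoptions(precision=3,suppress=True)
a=[snap(c,c+'0')[1] for c in ('side','top')]
for c in('side','top','wrist'): 
    m=vision.camera_model(c); print({k:np.round(v,3).tolist() for k,v in m.items() if not isinstance(v,str)})
print(observe())
E
```

```text
pics
{'fx': 494.123, 'fy': 494.123, 'cx': 276.631, 'cy': 211.427, 'extrinsics': [[0.48, 0.878, 0.004, -0.204], [-0.782, 0.425, 0.455, 0.382], [0.397, -0.221, 0.891, -1.456], [0.0, 0.0, 0.0, 1.0]]}
{'fx': 455.966, 'fy': 455.966, 'cx': 278.271, 'cy': 211.331, 'extrinsics': [[0.005, -1.0, -0.0, -0.065], [0.999, 0.005, 0.04, -0.542], [-0.04, -0.001, 0.999, -1.112], [0.0, 0.0, 0.0, 1.0]]}
{'fx': 378.228, 'fy': 378.228, 'cx': 278.466, 'cy': 211.79, 'hand_eye': [[-0.0, 0.957, 0.291, 0.074], [1.0, 0.0, -0.0, 0.0], [-0.0, 0.291, -0.957, -0.135], [0.0, 0.0, 0.0, 1.0]]}
{'t': 0.1, 'qpos': array([-71.786,  15.166,  91.974,   0.   ,  72.977,  -2.114]), 'dq': array([-0.111, -0.072, -0.081, -0.02 , -0.096,  0.023]), 'effort': array([ -0.   , -51.671, -36.859,   0.   ,   0.006,  -0.   ]), 'position': array([ 0.234, -0.632,  0.238]), 'ee_rot': array([[ 0.938,  0.347, -0.001],
       [ 0.347, -0.938,  0.002],
       [ 0.   , -0.002, -1.   ]]), 'wrist_force': array([-0.233,  0.387, -0.119]), 'ft_torque': array([ 0.016,  0.002, -0.008]), 'grasp_force': 0.0, 'grip_width': 0.08526707809293174}
```

View pics/side0.png

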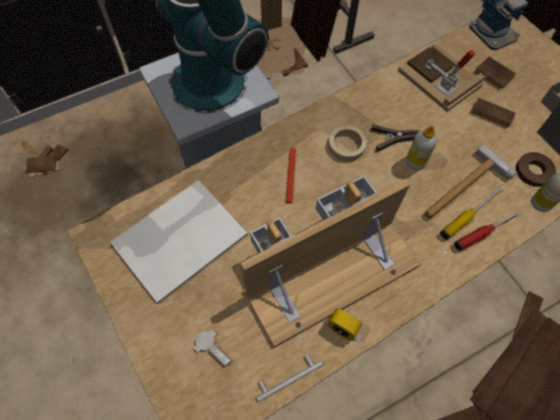

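View pics/top0.png

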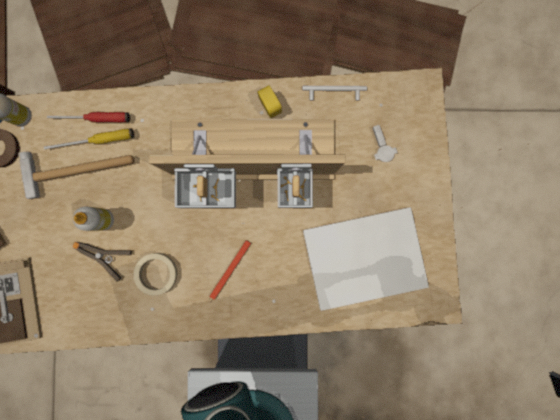

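Wide caddy is at the left (+y), with its tab near top (202,187). The narrow one is near (296,186), and the panel centre is near (366,259).

```bash
python3 - <<'E'
from h import *
np.set_printoptions(precision=4,suppress=True)
im=cv2.imread('pics/top0.png'); sd=cv2.imread('pics/side0.png')
hsv=cv2.cvtColor(im,cv2.COLOR_BGR2HSV)
# panel
m=cv2.inRange(hsv,(0,0,120),(180,45,255)); m[:200]=0;m[:,:295]=0;m[320:]=0;m[:,435:]=0
m=cv2.morphologyEx(m,cv2.MORPH_OPEN,np.ones((5,5)))
c=max(cv2.findContours(m,0,2)[0],key=cv2.contourArea); b=cv2.boxPoints(cv2.minAreaRect(c))
P=np.array([onplane('top',p,.013) for p in b]); print('panel',b.tolist(),P,P.mean(0),[np.linalg.norm(P[i]-P[i-1]) for i in range(4)])
# tabs
for nm,img,rois in(('top',im,[(190,170,215,205),(285,170,308,203)]),('side',sd,[(343,178,366,204),(262,218,286,244)])):
    h=cv2.cvtColor(img,cv2.COLOR_BGR2HSV)
    for x0,y0,x1,y1 in rois:
        mm=np.zeros(h.shape[:2],np.uint8); mm[y0:y1,x0:x1]=cv2.inRange(h,(5,90,80),(25,255,255))[y0:y1,x0:x1]
        c=max(cv2.findContours(mm,0,2)[0],key=cv2.contourArea); x=c[:,0]
        print(nm,cv2.boundingRect(c),cv2.minAreaRect(c),cv2.contourArea(c), onplane(nm,x.mean(0),.188))
print('boardtop',[onplane('top',p,.212) for p in((150,163),(343,163))])
cr=np.hstack([cv2.resize(im[140:220,145:245],None,fx=4,fy=4,interpolation=2),cv2.resize(im[140:220,250:350],None,fx=4,fy=4,interpolation=2)])
cv2.imwrite('pics/c1.png',cr)
E
```

```text
panel [[302.33660888671875, 229.57070922851562], [411.05853271484375, 206.27316284179688], [428.42926025390625, 287.3365783691406], [319.70733642578125, 310.6341247558594]] [[ 0.4977 -0.1215  0.013 ]
 [ 0.5562 -0.3886  0.013 ]
 [ 0.3583 -0.4296  0.013 ]
 [ 0.3006 -0.1643  0.013 ]] [ 0.4282 -0.276   0.013 ] [np.float64(0.2017081164153636), np.float64(0.2734299613713354), np.float64(0.2021119667918195), np.float64(0.27148213447741876)]
top (194, 176, 13, 22) ((200.0, 186.5), (21.0, 12.0), 90.0) 157.5 [0.5874 0.0997 0.188 ]
top (292, 176, 13, 25) ((296.3336486816406, 188.69558715820312), (25.747037887573242, 9.634102821350098), 75.3791275024414) 111.0 [ 0.5824 -0.1015  0.188 ]
side (343, 178, 18, 21) ((350.9827575683594, 187.2069091796875), (23.026222229003906, 12.441587448120117), 68.19859313964844) 136.5 [0.5878 0.0999 0.188 ]
side (262, 218, 19, 21) ((270.486328125, 227.63015747070312), (23.99343490600586, 13.342691421508789), 69.44395446777344) 151.5 [ 0.5893 -0.0989  0.188 ]
boardtop [array([0.6312, 0.1984, 0.212 ]), array([ 0.633 , -0.1933,  0.212 ])]
```

View pics/c1.png

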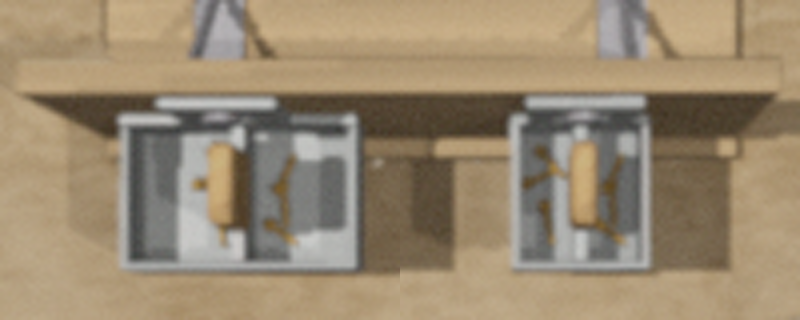

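The tabs are at about (0.588, ±0.10), 200 mm apart as they should be. The measured panel size (202 x 272) is too small, so I'll look closer at it.

```bash
python3 - <<'E'
from h import *
im=cv2.imread('pics/top0.png'); sd=cv2.imread('pics/side0.png')
f=lambda i,x,y:cv2.resize(i[y:y+150,x:x+150],(400,400),interpolation=2)
cr=np.hstack([f(im,290,190),f(sd,105,165)]); cv2.imwrite('pics/c2.png',cr)
E
```

```text
(no output)
```

View pics/c2.png

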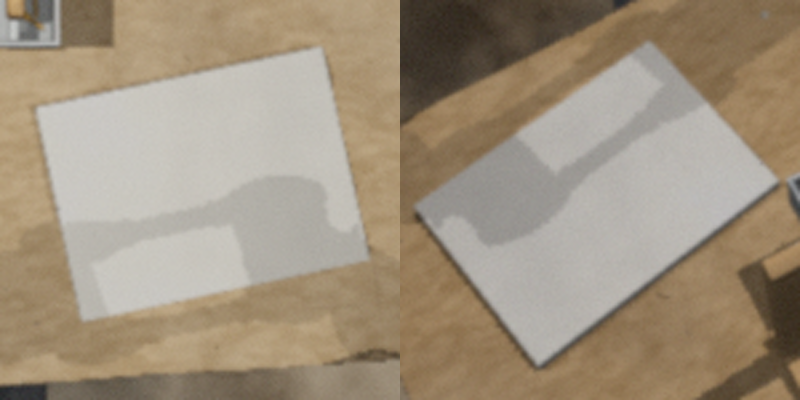

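```bash
python3 - <<'E'
from h import *
np.set_printoptions(precision=4,suppress=True)
t=[(303.5,230.1),(410.7,207.3),(428.4,287.5),(320.4,310)]
s=[(247.1,233.6),(157.9,302.6),(110.6,242.6),(198.8,180.4)]
P=[]
for a,b in zip(t,s):
    p,e=two(ray('top',a),ray('side',b)); P.append(p); print(p,e,onplane('top',a,.013),onplane('side',b,.013))
P=np.array(P);print(P.mean(0),[np.linalg.norm(P[i]-P[i-1]) for i in range(4)])
p,e=two(ray('top',(200.5,186)),ray('side',(351,187.2)));print('tab',p,e)
print(vision.camera_model('top').keys())
E
```

```text
[ 0.497  -0.1234  0.0096] 0.0025890542788906566 [ 0.4964 -0.1244  0.013 ] [ 0.4991 -0.1228  0.013 ]
[ 0.5548 -0.3852  0.013 ] 0.005461842317933712 [ 0.5536 -0.3877  0.013 ] [ 0.5563 -0.3828  0.013 ]
[ 0.3585 -0.4285  0.0101] 0.004153859212642248 [ 0.3579 -0.4296  0.013 ] [ 0.3613 -0.4264  0.013 ]
[ 0.3026 -0.165   0.0127] 0.0023922912584821627 [ 0.3021 -0.166   0.013 ] [ 0.3035 -0.164   0.013 ]
[ 0.4282 -0.2755  0.0114] [np.float64(0.19877592293889904), np.float64(0.26809479447534595), np.float64(0.20109472863736078), np.float64(0.26940609451264175)]
tab [0.586  0.0974 0.1928] 0.002796186118515534
dict_keys(['fx', 'fy', 'cx', 'cy', 'extrinsics'])
```

The panel measures 200 x 269 mm rather than the stated 234 x 294. Both views agree on its centre, (0.428, -0.276), and on z ≈ 0.012. Now I'll approach to above the wide caddy's tab.

```bash
python3 -m inch '[0.01,0.02,0.012,0,0,-1,1, 0.018,0.037,0.012,0,0,-1,1, 0.018,0.038,0.012,0,0,-1,1, 0.018,0.038,0.012,0,0,-1,1, 0.018,0.038,0.012,0,0,-1,1, 0.018,0.038,0,0,0,-1,1, 0.018,0.038,0,0,0,-1,1, 0.018,0.038,0,0,0,-1,1, 0.018,0.038,0,0,0,-1,1, 0.018,0.038,0,0,0,-1,1]' && python3 -m inch '[0.018,0.038,0,0,0,-1,1, 0.018,0.038,0,0,0,-1,1, 0.018,0.038,0,0,0,-1,1, 0.018,0.038,0,0,0,-1,1, 0.018,0.038,0,0,0,-1,1, 0.018,0.038,0,0,0,-1,1, 0.018,0.038,0,0,0,-1,1, 0.018,0.038,0,0,0,-1,1, 0.018,0.038,0,0,0,-1,1, 0.018,0.028,0,0,0,-1.3,1]' && python3 -m inch '[0.002,0.019,0,0,0,0,1, 0,0,0,0,0,0,1]'
python3 - <<'E'
from h import *
np.set_printoptions(precision=4,suppress=True)
s,im=snap('wrist','w1'); print(s['position'],s['ee_rot'],s['wrist_force'],s['qpos'])
m=cv2.inRange(cv2.cvtColor(im,cv2.COLOR_RGB2HSV),(5,80,80),(25,255,255))
for c in cv2.findContours(m,0,2)[0]:
    if cv2.contourArea(c)>300: print(cv2.boundingRect(c),cv2.contourArea(c),onplane('wrist',c[:,0].mean(0),.188,s))
E
```

```text
t: 1.1
position: [0.4066, -0.2702, 0.2989]
ee_rot: [[0.984, 0.178, -0.0], [0.178, -0.984, 0.0], [-0.0, -0.0, -1.0]]
wrist_force: [-0.3, -1.2, 0.3]
grip_width: 0.0853
grasp_force: 0.0
t: 2.1
position: [0.5866, 0.1005, 0.2986]
ee_rot: [[1.0, 0.001, -0.001], [0.001, -1.0, 0.0], [-0.001, -0.0, -1.0]]
wrist_force: [-0.3, -0.7, -0.5]
grip_width: 0.0853
grasp_force: 0.0
t: 2.3
position: [0.5884, 0.1195, 0.2982]
ee_rot: [[1.0, 0.004, -0.002], [0.004, -1.0, 0.001], [-0.002, -0.001, -1.0]]
wrist_force: [0.7, -0.3, -0.9]
grip_width: 0.0855
grasp_force: 0.0
[0.5884 0.1195 0.2982] [[ 1.      0.0036 -0.0018]
 [ 0.0036 -1.      0.0005]
 [-0.0018 -0.0005 -1.    ]] [ 0.7158 -0.2668 -0.9044] [ 9.0746  5.3708 97.1052  0.0478 77.6196 98.8566]
(97, 290, 30, 20) 319.5 [0.5223 0.2414 0.188 ]
(0, 281, 97, 78) 4800.0 [0.5044 0.2891 0.188 ]
(531, 55, 29, 49) 869.5 [ 0.6733 -0.0429  0.188 ]
(0, 0, 560, 416) 122306.5 [0.5849 0.1116 0.188 ]
```

View pics/w1.png

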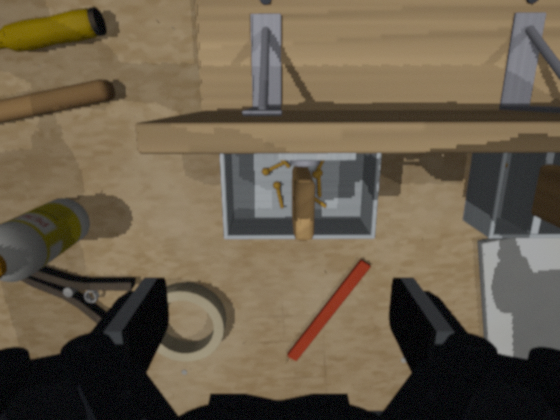

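Wrist picture: tab top is around columns 294–314, rows 168–213. The tray's front rim runs along row 238 from column 222 to 376. The board's front top edge is at row 152.

```bash
python3 - <<'E'
from h import *
np.set_printoptions(precision=4,suppress=True)
s=observe()
for n,uv,z in (('tabback',(304,168),.188),('tabfront',(304,213),.188),('rimL',(222,238),.13),('rimR',(376,238),.13),('bL',(140,152),.212),('bR',(500,152),.212)): print(n,onplane('wrist',uv,z,s))
im=cv2.imread('pics/w1.png'); g=cv2.cvtColor(im,cv2.COLOR_BGR2GRAY)
print(im[195,286:322].tolist()); print(im[155:245:2,304].tolist())
E
```

```text
tabback [0.6176 0.1009 0.188 ]
tabfront [0.5867 0.1002 0.188 ]
rimL [0.5462 0.1658 0.13  ]
rimR [0.5466 0.0338 0.13  ]
bL [0.6311 0.1985 0.212 ]
bR [ 0.6317 -0.0116  0.212 ]
[[141, 139, 136], [141, 139, 135], [142, 139, 136], [141, 138, 135], [134, 134, 132], [114, 116, 118], [77, 88, 99], [49, 67, 82], [38, 57, 73], [41, 61, 77], [45, 67, 84], [49, 72, 91], [49, 76, 96], [52, 81, 102], [54, 84, 105], [55, 83, 107], [59, 88, 110], [58, 89, 111], [58, 90, 110], [58, 89, 112], [59, 89, 112], [59, 89, 113], [62, 91, 115], [59, 90, 112], [61, 90, 112], [56, 85, 108], [54, 82, 104], [55, 80, 97], [64, 75, 88], [80, 83, 85], [81, 82, 82], [65, 73, 77], [43, 67, 82], [34, 72, 91], [41, 75, 92], [70, 83, 93]]
[[159, 156, 152], [161, 158, 152], [144, 140, 137], [139, 132, 133], [148, 141, 141], [132, 125, 126], [65, 71, 77], [29, 46, 58], [33, 48, 61], [27, 44, 58], [31, 46, 60], [28, 47, 60], [43, 65, 82], [59, 87, 110], [52, 78, 98], [53, 79, 99], [54, 83, 104], [54, 86, 106], [57, 87, 108], [57, 87, 110], [58, 90, 110], [60, 91, 114], [56, 88, 111], [57, 87, 109], [53, 82, 104], [55, 85, 104], [53, 83, 105], [55, 85, 106], [56, 87, 109], [55, 86, 108], [56, 86, 108], [60, 90, 110], [80, 120, 149], [95, 137, 167], [96, 138, 168], [93, 136, 165], [91, 132, 160], [84, 125, 152], [82, 121, 150], [83, 124, 150], [82, 121, 149], [78, 118, 145], [71, 106, 130], [82, 111, 129], [86, 115, 135]]
```

Rows 180–240 are the tab top, partly in the gripper's shadow. That gives a centre of (0.588, 0.100), which agrees with the top view. I'll descend and grip.

```bash
python3 -m inch '[0,-0.0195,-0.01,0,0,0,1, 0,0,-0.03,0,0,0,1, 0,0,-0.03,0,0,0,1, 0,0,-0.03,0,0,0,1, 0,0,-0.02,0,0,0,1, 0,0,-0.014,0,0,0,1, 0,0,-0.007,0,0,0,1, 0,0,0,0,0,0,0.6, 0,0,0,0,0,0,0.4]' 40 && python3 -m inch '[0,0,0,0,0,0,0.25, 0,0,0,0,0,0,0.15, 0,0,0,0,0,0,0, 0,0,0,0,0,0,0, 0,0,0,0,0,0,0, 0,0,0,0,0,0,0, 0,0,0,0,0,0,0]' 40
```

```text
t: 3.25
position: [0.5893, 0.0974, 0.1594]
ee_rot: [[1.0, 0.0, 0.002], [0.0, -1.0, 0.0], [0.002, -0.0, -1.0]]
wrist_force: [0.5, 0.7, 0.2]
grip_width: 0.0591
grasp_force: 0.0
t: 3.95
position: [0.5891, 0.0991, 0.1595]
ee_rot: [[1.0, 0.001, 0.002], [0.001, -1.0, 0.002], [0.002, -0.002, -1.0]]
wrist_force: [-1.2, 5.2, 3.2]
grip_width: 0.0136
grasp_force: 39.3
```

```bash
python3 -m inch '[0,0.0015,0.002,0,0,0,0, 0,0,0.004,0,0,0,0, 0,0,0.005,0,0,0,0, 0,0,0.006,0,0,0,0, 0,0,0.006,0,0,0,0, 0,0,0.005,0,0,0,0, 0,0,0.004,0,0,0,0, 0,0,0.001,0,0,0,0, 0,0,0,0,0,0,0]' 60
python3 - <<'E'
from h import *
for c in('side','top'): snap(c,c+'2')
a,b=cv2.imread('pics/side2.png'),cv2.imread('pics/top2.png')
f=lambda i,x,y:cv2.resize(i[y:y+100,x:x+100],(400,400),interpolation=2)
cv2.imwrite('pics/c3.png',np.hstack([f(a,300,140),f(b,150,130)]))
w,im=snap('wrist','w2'); print(w['position'],w['wrist_force'],w['ft_torque'])
E
```

```text
t: 4.85
position: [0.5887, 0.0988, 0.1918]
ee_rot: [[1.0, 0.0, 0.001], [0.0, -1.0, -0.0], [0.001, 0.0, -1.0]]
wrist_force: [-0.4, 0.6, -2.6]
grip_width: 0.0134
grasp_force: 59.6
[0.5883394  0.09889745 0.19113708] [ 0.59592259  0.32175039 -2.57977409] [-0.00124895  0.06039383  0.03252712]
```

View pics/w2.png

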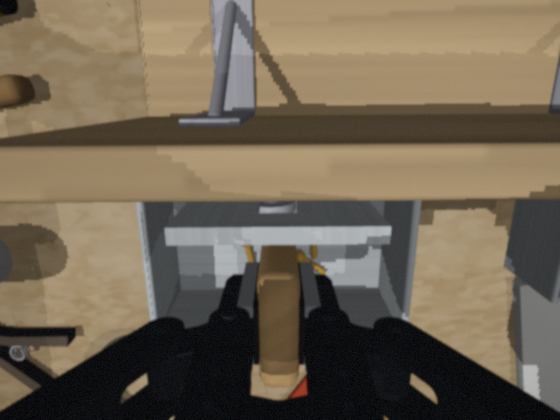

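The wrist picture shows the caddy held level on the tab (around column 280), with its rear plate in front of the board and the stud head behind it. It rose 32 mm and carries its full weight (2.6 N), so I'll draw it off.

```bash
python3 -m inch '[-0.002,0,0.0005,0,0,0,0, -0.004,0,0,0,0,0,0, -0.004,0,0,0,0,0,0, -0.004,0,0,0,0,0,0]' && python3 -m inch '[-0.006,0,0,0,0,0,0, -0.008,0,0,0,0,0,0, -0.012,0,0,0,0,0,0, -0.015,0,0,0,0,0,0, -0.012,0,0,0,0,0,0, -0.008,0,0,0,0,0,0]'
```

```text
t: 5.4
position: [0.5739, 0.099, 0.1916]
ee_rot: [[1.0, 0.001, -0.0], [0.001, -1.0, -0.0], [-0.0, 0.0, -1.0]]
wrist_force: [-0.7, -0.4, -3.6]
grip_width: 0.0133
grasp_force: 59.6
t: 6.0
position: [0.5118, 0.099, 0.1917]
ee_rot: [[1.0, 0.001, -0.001], [0.001, -1.0, -0.0], [-0.001, 0.0, -1.0]]
wrist_force: [-0.6, 0.8, -3.6]
grip_width: 0.0132
grasp_force: 59.6
```

```bash
python3 -m inch '[-0.01,0,0,0,0,0,0, -0.014,-0.008,0,0,0,0,0, -0.014,-0.016,0,0,0,0,0, -0.01,-0.022,0,0,0,0,0, -0.006,-0.026,0,0,0,0,0, -0.006,-0.026,0,0,0,0,0, -0.006,-0.026,0,0,0,0.5,0, -0.006,-0.026,0,0,0,1,0, -0.006,-0.026,0,0,0,1,0, -0.006,-0.026,0,0,0,1,0]' && python3 -m inch '[0,-0.026,0,0,0,1,0, 0,-0.026,0,0,0,1,0, 0,-0.026,0,0,0,1,0, 0,-0.026,0,0,0,1,0, 0,-0.022,0,0,0,1,0, 0,-0.018,0,0,0,1,0, 0,-0.014,0,0,0,1,0, 0,-0.009,0,0,0,1,0, 0,-0.005,0,0,0,0.5,0, 0,-0.001,0,0,0,0,0]' && python3 -m inch '[0,0,-0.008,0,0,0,0, 0,0,-0.015,0,0,0,0, 0,0,-0.018,0,0,0,0, 0,0,-0.018,0,0,0,0, 0,0,-0.014,0,0,0,0, 0,0,-0.008,0,0,0,0, 0,0,-0.004,0,0,0,0, 0,0,0,0,0,0,0]'
python3 - <<'E'
from h import *
a,b=[snap(c,c+'3')[1][:,:,::-1] for c in('side','top')]
f=lambda i,x,y:cv2.resize(i[y:y+150,x:x+150],(400,400),interpolation=2)
cv2.imwrite('pics/c4.png',np.hstack([f(b,290,190),f(a,105,165)]))
E
```

```text
t: 7.0
position: [0.429, -0.1039, 0.192]
ee_rot: [[0.998, 0.062, 0.001], [0.062, -0.998, -0.0], [0.001, 0.0, -1.0]]
wrist_force: [-0.4, -0.6, -2.7]
grip_width: 0.0136
grasp_force: 59.5
t: 8.0
position: [0.4294, -0.2763, 0.1918]
ee_rot: [[0.978, 0.208, 0.0], [0.208, -0.978, -0.0], [0.0, 0.0, -1.0]]
wrist_force: [-0.2, 0.4, -2.9]
grip_width: 0.0135
grasp_force: 59.7
t: 8.8
position: [0.4293, -0.2757, 0.1063]
ee_rot: [[0.978, 0.209, -0.001], [0.209, -0.978, 0.001], [-0.001, -0.001, -1.0]]
wrist_force: [-0.4, 0.5, -3.5]
grip_width: 0.0131
grasp_force: 59.6
```

View pics/c4.png

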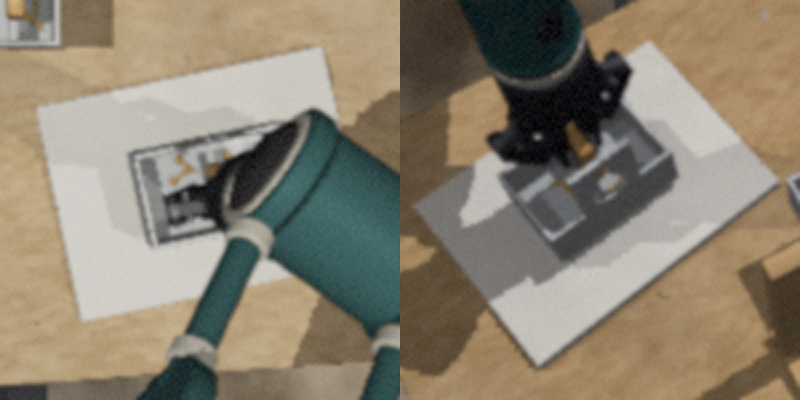

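The caddy is level, square to the panel and over its middle. I'll lower it slowly until it touches.

```bash
python3 -m inch '[0,0,-0.003,0,0,0,0, 0,0,-0.003,0,0,0,0, 0,0,-0.002,0,0,0,0, 0,0,-0.001,0,0,0,0, 0,0,-0.001,0,0,0,0]' && python3 -m inch '[0,0,-0.001,0,0,0,0, 0,0,0,0,0,0,0]'
```

```text
t: 9.4
position: [0.4294, -0.2759, 0.0967]
ee_rot: [[0.978, 0.208, -0.0], [0.208, -0.978, 0.0], [-0.0, -0.0, -1.0]]
wrist_force: [-1.1, 0.0, -2.7]
grip_width: 0.0132
grasp_force: 59.7
t: 9.6
position: [0.4294, -0.2759, 0.0956]
ee_rot: [[0.978, 0.208, -0.0], [0.208, -0.978, 0.0], [-0.0, -0.0, -1.0]]
wrist_force: [-0.4, -0.2, -3.6]
grip_width: 0.0134
grasp_force: 59.7
```

```bash
for i in 1 2; do python3 -m inch '[0,0,-0.001,0,0,0,0, 0,0,0,0,0,0,0]' | grep -E 'posi|wrist'; done
```

```text
position: [0.4294, -0.2759, 0.0947]
wrist_force: [-0.4, 0.6, -2.2]
position: [0.4294, -0.2759, 0.0937]
wrist_force: [-0.3, 1.0, -2.4]
```

```bash
python3 -m inch '[0,0,-0.001,0,0,0,0, 0,0,0,0,0,0,0]' | grep -E 'posi|wrist'
```

```text
position: [0.4296, -0.276, 0.093]
wrist_force: [0.8, -0.1, -1.5]
```

```bash
python3 -m inch '[0,0,0,0,0,0,0]' | grep -E 'posi|wrist'
```

```text
position: [0.4296, -0.276, 0.093]
wrist_force: [0.6, 0.4, -0.6]
```

```bash
python3 -m inch '[0,0,-0.0007,0,0,0,0, 0,0,0,0,0,0,0]' | grep -E 'posi|wrist'
```

```text
position: [0.4297, -0.276, 0.093]
wrist_force: [-1.9, 1.6, 5.4]
```

It has landed: the height stays at 0.093 and the force has gone up. Next I'll release and back off upward.

```bash
python3 -m inch '[0,0,0,0,0,0,0.17, 0,0,0,0,0,0,0.22, 0,0,0,0,0,0,0.3, 0,0,0,0,0,0,0.5, 0,0,0,0,0,0,0.7, 0,0,0,0,0,0,0.7, 0,0,0,0,0,0,0.7]' 20 && python3 -m inch '[0,0,0.005,0,0,0,0.7, 0,0,0.015,0,0,0,0.7, 0,0,0.025,0,0,0,0.7, 0,0,0.03,0,0,0,0.7, 0,0,0.03,0,0,0,0.7, 0,0,0.03,0,0,0,0.7, 0,0,0.025,0,0,0,0.7, -0.02,0,0,0,0,0,0.7, -0.02,-0.02,0,0,0,0,0.7, 0,0,0,0,0,0,0.7]'
python3 - <<'E'
from h import *
a,b=[snap(c,c+'4')[1][:,:,::-1] for c in('side','top')]
f=lambda i,x,y:cv2.resize(i[y:y+160,x:x+200],(400,320),interpolation=2)
cv2.imwrite('pics/c5.png',np.vstack([np.hstack([f(b,260,160),f(a,105,165)])]))
E
```

```text
t: 11.2
position: [0.4295, -0.276, 0.092]
ee_rot: [[0.978, 0.208, -0.0], [0.208, -0.978, 0.0], [-0.0, -0.0, -1.0]]
wrist_force: [-0.6, 0.3, 0.9]
grip_width: 0.0596
grasp_force: 0.0
t: 12.2
position: [0.3881, -0.2972, 0.2529]
ee_rot: [[0.978, 0.207, 0.0], [0.207, -0.978, -0.002], [-0.0, 0.002, -1.0]]
wrist_force: [0.4, -0.3, 0.3]
grip_width: 0.0596
grasp_force: 0.0
```

View pics/c5.png

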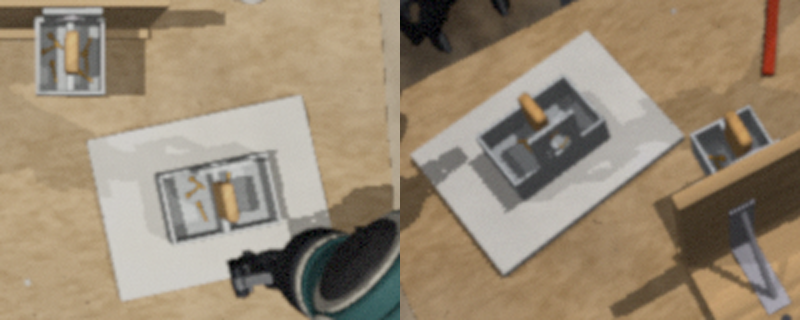

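The caddy stands upright in the middle of the panel and is free of the gripper. The narrow one still hangs on the board.

```bash
python3 -c "
from bench import env
print(env.sign_off())"
```

```text
the job is handed in; nothing more can be done
None
```

The wide caddy is off its stud and standing upright in the middle of the white panel, released, with the narrow caddy still hanging; I handed it in at about 12 s, and one mismatch with the brief was that the panel measured about 200 x 269 mm, not 234 x 294, so I used its measured centre.

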